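# Take the sprung scraper bar out of its bay

## Robot

A 6-joint arm with a two-finger parallel gripper is mounted at the origin on the work surface. World frame = base frame: x ahead of the robot, y to its left, z up, the work surface at z = 0. Lengths are in m, angles in rad, forces in N, time in s.
With the tool pointing down it reaches from about 0.225 to 0.875 m from the base axis. Payload 3.4 kg.
Tool frame: the origin (TCP) lies between the finger pads; the fingertips stand 8 mm ahead of it and the grasp point (between the pads) lies 11 mm behind it; z points along the fingers, y is the line along which they close (so a half turn about z gives the same grasp; the last joint's range is limited). The gripper opens to 85 mm and grips with 20 to 120 N. Pads are 22 mm wide; open, the fingers measure 114 mm over their backs; the gripper's body (76 mm by 85 mm) begins 54 mm behind the grasp point. The pads swing forward as they close: fully open they stand 13 mm farther back than shut.
Start: joints at [-0.121, 0.276, 1.505, -0, 1.361, -0.121], TCP at [0.575, -0, 0.239] pointing down, gripper open.
Joint ranges: [-2.89, 2.89], [-0.75, 2.08], [0.22, 2.7], [-1.18, 4.32], [0.11, 2.71], [-2.7, 2.7]. Speed limits (rad/s): [2.57, 2.57, 3.14, 3.14, 3.14, 3.14].

## Interface

Orientations are given as a unit quaternion [w, x, y, z].
In Python, from rig import manip gives the robot as it stands.
- The arm moves only by the tool move_arm, never from a script. Its argument "deltas" is a list that holds one entry, the list of rows, each a list of 5 numbers: the shift along the tool's x, y, z normalised to -1 to 1, where 1 is 80 cm, then the turn about the tool's z normalised to -1 to 1, where 1 is 120 degrees, then the closure, from -1 (fully open) to 1 (shut). In form: [[[tx, ty, tz, twist, grip], ...]]. A call has 1 to 12 rows; each row is the pose to reach, as a shift and turn from the pose commanded when the call began, along the tool's axes at that moment; what a row does not reach only later rows make up. A row lasts 1/10 s, in which the tool goes at most 50 mm and 8.59 degrees, less where a joint would pass 70% of its speed; a pose out of reach is approached as far as the arm can. A call with a number of a shift or a turn outside -1 to 1 is refused whole. A call with a gripper value outside its range is refused whole. The fingers move at their own pace and stop on an object; "squeeze" is the grip in N (left out, the last holds). Time passes only in rows, so rows that repeat a pose let the fingers close. It gives the time, the measured TCP pose, the force, the opening and the grip force at its end, in the units of the state.
- manip.get_state(): the state, without advancing time (a new reading comes with each control period).
- manip.get_image(name): name is "scene" or "side" or "wrist"; returns the picture (480x640x3 uint8, red, green, blue); there is no depth.
- manip.camera_params(name): a dict with "fx", "fy", "cx", "cy" (pixels), "R" (3x3) and "t" (3): a world point X has camera coordinates R X + t; the wrist camera has in their place "tool_from_camera" (4x4, takes a point from camera to tool coordinates, whose origin is the TCP and whose axes are the flange's). Camera axes: x right, y down, z forward; pixel columns grow to the right and rows downward; lengths in m; the calibration is good to about 2 mm. A picture is of the moment at which its call begins: read the wrist's pose just before it. camera_params takes no time and is no camera call.
- manip.sign_off(): hands the job in; it is judged then, once.
The state is a dict: "clock": time; "qpos": joint angles; "qd": joint speeds; "effort": joint torques, N m; "position": TCP position; "ee_rot": TCP orientation; "contact_force": force on the tool from outside, world axes, zero at the start; "moment": the same for the moment, N m; "width": finger opening in m; "gripper_force": force on a finger pad.
Only numpy, scipy, OpenCV 4.12 (cv2) and the standard library are available. Lean on these libraries where they do the work, as an engineer would, in place of code of your own. Each camera call takes 0.05 s, during which the arm holds its last target. There are 200 camera calls.

## Task

Take the long scraper bar out of its bay for cleaning: push it endwise against the sprung plunger under the deep cover until its other end comes out from under the short lip, tip that end up through the opening, and draw the bar out slantwise from under the deep cover. Finish while still holding the bar in the gripper, level and still, over the bay and about 10 cm clear of the covers; do not put it down, and leave the tin on the cover, the short bar beside the bay and the bench scraper where they are.

Things in the scene. Friction and masses are not known exactly. Their poses are not given: they have to be found in the camera images.
- bay: scraper-bar bay of an enrobing machine, fixed to the table: steel tray 156 mm wide (its x) and 325 mm long (its y, -125 to +200 mm), floor 3 mm thick, side walls 22 mm high, -y end roofed by a short lip, +y end by a deep cover. Origin on the table top under the middle of the bar's starting place; z up. Two black crosswise rests at y = -75 and +55 mm, 50 mm wide, 10 mm long, tops at z = 25 mm
- lip_edge (a point): middle of the short lip's top edge at the opening. The lip spans bay y -125 to -108 mm, full width, underside at z = 58 mm, top at z = 61 mm; inside face of the end wall at y = -122 mm. Below it grey guides leave a slot 34 mm wide (x) for the bar
- cover_edge (a point): middle of the deep cover's top edge at the opening. The cover spans bay y +90 to +200 mm, full width, underside at z = 58 mm, top at z = 61 mm; below it, from y +92 to +164 mm, grey guides leave a slot 34 mm wide (x). The opening between lip and cover is 198 mm long
- bar: the scraper bar to take out: square bar of white nylon on a steel core, 16 x 16 x 240 mm, about 0.2 kg, lying loose on the rests along the bay's y, 12 mm of its -y end under the short lip, 30 mm of its +y end under the deep cover. Origin at the centre of its underside (25 mm above the table at the start), y along its length
- bar_free (a point): centre of the bar's -y end face (the end under the short lip)
- bar_sprung (a point): centre of the bar's +y end face (the end under the deep cover, facing the plunger)
- plunger (a joint): travel (m) of the sprung plunger under the deep cover, a 20 mm disc in line with the bar, 33 mm above the table, its face within 2 mm of the bar's +y end at the start. 0 = out, up to 0.032 when pushed towards bay +y; spring 1 N at 0, 4.7 N at 0.020. The bar must go some 12 mm that way to free its other end from the lip; it springs back if let go
- tin: a flat round aluminium tin, 56 mm across and 28 mm high, standing on the bay's deep cover; origin at the centre of its underside
- short_bar: a loose square white bar 16 x 16 x 150 mm lying on the table beyond the bay's +x side (not the one to take out); origin at the centre of its underside
- scraper: a bench scraper, steel blade with black grip, about 95 x 115 x 18 mm, lying on the table; origin under its grip
Not all that is in view belongs to the job. There is more than one size of the tin; the one meant has the size given above.

How it is judged:
On the way, in this order (a step that is already met when the one before it is completed fails the run):
1. the bar has pushed the plunger in by more than 9 mm and keeps it so for 0.2 s (value of joint plunger above 0.009 m and contact force between bar and the fingers above 1 N), for 0.2 s.
2. the bar slants through the opening: its free end is above the short lip while its other end is still below the deep cover (z of bar_free in the frame of bay above 0.07 m and z of bar_sprung in the frame of bay below 0.055 m and y of bar_sprung in the frame of bay above 0.09 m), for 0.05 s.
At the end, for the whole second after the job is handed in: the fingers hold the bar (more than 1 N), both its ends more than 0.12 m above the table (59 mm over the covers' tops), level within 0.30 rad, its middle within 0.15 m horizontally of the bay's origin, not touching bay or tin, slower than 0.03 m/s, and the plunger is back out (under 4 mm) (height (world z) of each of bar_free, bar_sprung above 0.12 m and angle between bar's own y axis and vertical between 1.27 and 1.87 rad and horizontal distance between bar and bay below 0.15 m and contact force between bar and the fingers above 1 N and contact force between bar and bay below 0.1 N and contact force between bar and tin below 0.1 N and linear speed of bar below 0.03 m/s and value of joint plunger below 0.004 m); the arm keeps its last pose, push and grip.
It fails at once if the tin, the short bar or the bench scraper moved by more than 3 cm (distance of any of tin, short_bar, scraper from where it was at the start of the episode above 0.03 m).
It also fails if it takes over 42 s, if anything falls off the work surface, if the arm or the gripper's body presses on something with over 40 N, if the wrist force passes 120 N, or if a joint passes its speed limit or range.

## Working session

There is one attempt and no reset: what is moved stays moved. The work goes in short steps, Python scripts to look and compute and a tool call to move; the robot and the scene stay as the last step left them, time stands still between calls to the robot, and variables do not carry over. Pictures are saved under pics/ and viewed, at most 10 in all, crops included, and the job is handed in when it is done.

Besides the shell and the picture viewer there is one more tool, called in YAML: its name, and indented under it one key for each argument. move_arm: Moves the arm, as the interface text tells. Scaled input: -1 to 1 covers 80 cm each way for a shift and 120 degrees each way for a turn. Its arguments: {"type":"object","properties":{"deltas":{"type":"array","items":{"type":"array","items":{"type":"array","items":{"type":"number","minimum":-1,"maximum":1}}}},"squeeze":{"type":"number"}},"required":["deltas"]}

```bash
mkdir -p pics; python3 - <<'E'
from rig import manip
import cv2,numpy as np
s=manip.get_state();print(s)
for n in ["scene","side","wrist"]:
    im=manip.get_image(n);cv2.imwrite(f"pics/{n}0.png",im[:,:,::-1])
    p=manip.camera_params(n);print(n,{k:np.round(v,4).tolist() for k,v in p.items()})
E
ls
```

```text
{'clock': 0.0, 'qpos': array([-1.21010474e-01,  2.76597313e-01,  1.50613990e+00, -3.52368410e-05,
        1.36067861e+00, -1.20981551e-01]), 'qd': array([-0.00077889,  0.00143009, -0.00034909, -0.00018512,  0.00095303,
       -0.00126043]), 'effort': array([ 6.20495921e-04, -4.16768074e+01, -2.45808578e+01, -1.52056768e-04,
        1.11346930e-02,  1.69860516e-05]), 'position': array([5.74488795e-01, 3.83771881e-05, 2.38435669e-01]), 'ee_rot': array([-7.07056755e-04,  7.07114103e-01,  7.07098871e-01, -5.75636983e-04]), 'contact_force': array([0.57060348, 0.74286295, 0.17618789]), 'moment': array([ 0.01018606, -0.01185458, -0.01179458]), 'gripper_force': 0.0, 'width': 0.08534321460975555}
scene {'fx': 542.0261, 'fy': 542.0261, 'cx': 323.3711, 'cy': 247.7686, 'R': [[-0.7786, 0.6275, -0.0009], [0.5274, 0.6536, -0.5429], [-0.3401, -0.4231, -0.8398]], 't': [0.5153, -0.2259, 1.2855]}
side {'fx': 621.1007, 'fy': 621.1007, 'cx': 315.4045, 'cy': 253.0064, 'R': [[-0.9938, -0.1081, 0.025], [-0.0843, 0.5898, -0.8031], [0.0721, -0.8003, -0.5953]], 't': [0.5864, 0.1416, 1.0324]}
wrist {'fx': 412.4714, 'fy': 412.4714, 'cx': 319.9322, 'cy': 235.5615, 'tool_from_camera': [[0.0016, -0.9548, -0.2971, 0.0753], [1.0, 0.0016, 0.0, 0.0013], [0.0005, -0.2971, 0.9548, -0.1354], [0.0, 0.0, 0.0, 1.0]]}
pics
```

View pics/scene0.png

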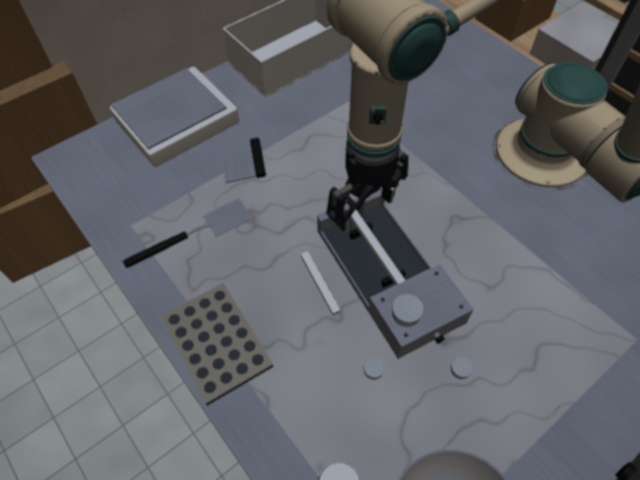

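View pics/side0.png

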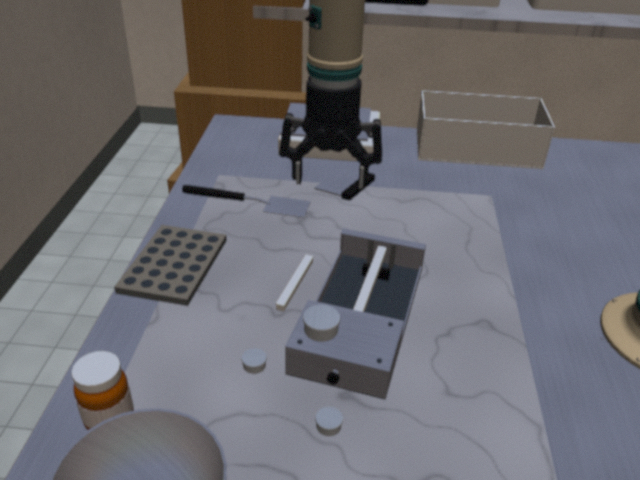

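View pics/wrist0.png

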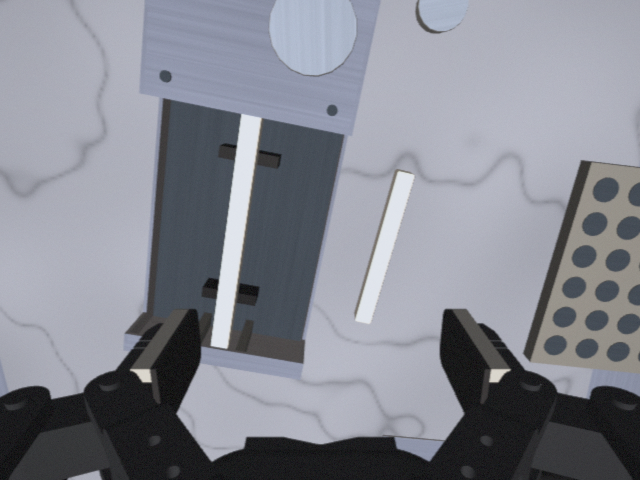

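The scene is clear. The wrist view shows the bar running from about (220,347) at the lip to (250,115) at the cover edge. The cover edge runs from (140,93) to (352,135). The tin is at (313,28), and the short bar runs from (363,322) to (405,172).

```bash
cat > h.py <<'E'
import numpy as np,cv2
from rig import manip
from scipy.spatial.transform import Rotation as R
def T(s):
    M=np.eye(4);M[:3,:3]=R.from_quat(s["ee_rot"],scalar_first=True).as_matrix();M[:3,3]=s["position"];return M
def wray(s,px,z):
    p=manip.camera_params("wrist");M=T(s)@np.array(p["tool_from_camera"])
    d=M[:3,:3]@np.array([(px[0]-p["cx"])/p["fx"],(px[1]-p["cy"])/p["fy"],1]);o=M[:3,3]
    return o+d*(z-o[2])/d[2]
def cray(n,px,z):
    p=manip.camera_params(n);Rm=np.array(p["R"]);o=-Rm.T@np.array(p["t"])
    d=Rm.T@np.array([(px[0]-p["cx"])/p["fx"],(px[1]-p["cy"])/p["fy"],1]);return o+d*(z-o[2])/d[2]
E
python3 - <<'E'
from h import *
s=manip.get_state();im=cv2.imread("pics/wrist0.png")
g=im.min(2)
m=(g>205).astype(np.uint8);m[:,:195]=0;m[:,275:]=0;m[:100]=0;m[360:]=0
# bar columns per row, at top plane z=.041
rows=[]
for v in range(130,340,10):
    u=np.where(m[v])[0]
    if len(u)>8: rows.append((u.min()-.5,u.max()+.5,v))
rows=np.array(rows);print(rows[[0,-1]])
L=np.array([wray(s,(a,v),.041)for a,b,v in rows]);Rr=np.array([wray(s,(b,v),.041)for a,b,v in rows])
c=(L+Rr)/2;k=np.polyfit(c[:,1],c[:,0],1);print("bar x=k*y+b",k,"yawdeg",np.degrees(np.arctan(k[0])),"w",np.linalg.norm(Rr-L,axis=1).mean())
v=np.where(m.any(1))[0];print("rows",v.min(),v.max())
# cover edge: dark floor below it; scan columns
def edge(u,v0,v1,sign):
    col=cv2.GaussianBlur(im.mean(2),(5,5),0)[v0:v1,u];d=np.diff(col)*sign;return v0+np.argmax(d)+.5
ce=[(u,edge(u,80,145,-1))for u in list(range(180,235,8))+list(range(270,335,8))]
W=np.array([wray(s,p,.061)for p in ce]);kc=np.polyfit(W[:,0],W[:,1],1);print("cover line y=k x+b",kc,np.degrees(np.arctan(kc[0])),"res",np.abs(np.polyval(kc,W[:,0])-W[:,1]).max())
le=[(u,edge(u,335,375,1))for u in range(245,300,6)]
W2=np.array([wray(s,p,.061)for p in le]);kl=np.polyfit(W2[:,0],W2[:,1],1);print("lip",le,kl,np.degrees(np.arctan(kl[0])))
# intersections with bar line
for n,q in(("cover",kc),("lip",kl)):
    y=(q[0]*k[1]+q[1])/(1-q[0]*k[0]);print(n,k[0]*y+k[1],y)
cr=cv2.resize(im[80:400,100:360],None,fx=1.85,fy=1.85,interpolation=cv2.INTER_CUBIC);cv2.imwrite("pics/c0.png",cr)
E
```

```text
[[239.5 258.5 130. ]
 [212.5 229.5 330. ]]
bar x=k*y+b [0.19398225 0.50866016] yawdeg 10.978021661492688 w 0.014926493931944531
rows 114 347
cover line y=k x+b [-0.1940093   0.17141125] -10.979515282942696 res 0.0003527945757312856
lip [(245, np.float64(353.5)), (251, np.float64(354.5)), (257, np.float64(355.5)), (263, np.float64(356.5)), (269, np.float64(357.5)), (275, np.float64(358.5)), (281, np.float64(359.5)), (287, np.float64(360.5)), (293, np.float64(361.5)), (299, np.float64(362.5))] [-0.19061124 -0.03261621] -10.79176467622858
cover 0.5222561238498085 0.07008870462495072
lip 0.48442160822177094 -0.12495241624984374
```

View pics/c0.png

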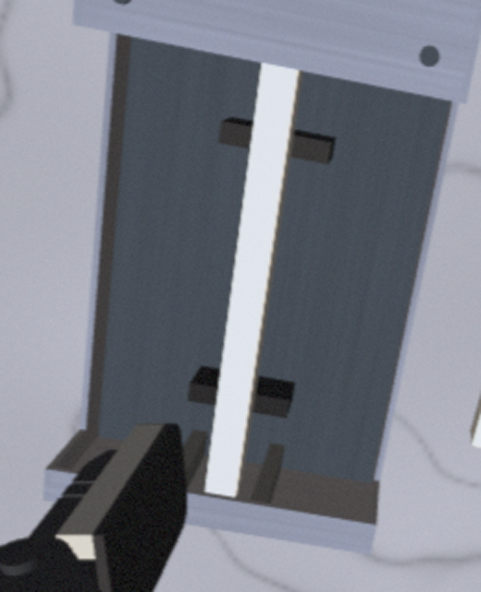

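move_arm:
  deltas:
    - [[-0.04,-0.05,0.05,0.046,-1],[-0.0846,-0.0988,0.1,0.0915,-1],[-0.0846,-0.0988,0.135,0.0915,-1],[-0.0846,-0.0988,0.135,0.0915,-1],[-0.0846,-0.0988,0.135,0.0915,-1],[-0.0846,-0.0988,0.135,0.0915,-1]]
  squeeze: 25

```text
clock: 0.75
position: [0.4988, -0.0679, 0.1331]
ee_rot: [0.002, 0.771, 0.636, 0.002]
contact_force: [-0.1, 0.0, 0.4]
width: 0.0855
gripper_force: 0.0
```

```bash
python3 - <<'E'
from h import *
s=manip.get_state();im=manip.get_image("wrist");cv2.imwrite("pics/w1.png",im[:,:,::-1])
print(s["clock"],s["position"],s["contact_force"],T(s)[:3,0])
g=im.min(2);m=(g>205)
r=[]
for v in range(120,300,12):
    u=np.where(m[v,220:420])[0]+220
    if len(u)>8: r.append(((wray(s,(u.min()-.5,v),.041)+wray(s,(u.max()+.5,v),.041))/2).tolist()+[len(u)])
O=np.array([.505,-.0186]);d=np.array([.1905,.9817]);n=np.array([.9817,-.1905])
for q in r: print(np.round([(np.array(q[:2])-O)@d,(np.array(q[:2])-O)@n,q[3]],4))
print("tcp bay",(s["position"][:2]-O)@d,(s["position"][:2]-O)@n)
E
```

```text
0.75 [ 0.49876186 -0.06788545  0.13306695] [-0.08671249  0.00346882  0.38622638] [1.90320075e-01 9.81722086e-01 1.26628125e-04]
[ 1.95e-02 -0.00e+00  2.80e+01]
[ 1.33e-02 -0.00e+00  2.80e+01]
[ 7.0e-03 -1.0e-04  2.8e+01]
[ 6.0e-04 -1.0e-04  2.8e+01]
[-5.9e-03 -1.0e-04  2.8e+01]
[-1.25e-02 -2.00e-04  2.80e+01]
[-1.93e-02  1.00e-04  2.70e+01]
[-2.62e-02 -2.00e-04  2.60e+01]
[-3.31e-02 -3.00e-04  2.60e+01]
[-4.03e-02 -3.00e-04  2.60e+01]
[-4.75e-02 -3.00e-04  2.60e+01]
[-5.49e-02 -1.00e-04  2.50e+01]
[-6.24e-02 -1.00e-04  2.50e+01]
[-7.0e-02 -2.0e-04  2.5e+01]
[-7.78e-02 -2.00e-04  2.50e+01]
tcp bay -0.04957188948792153 0.0032648924312502626
```

View pics/w1.png

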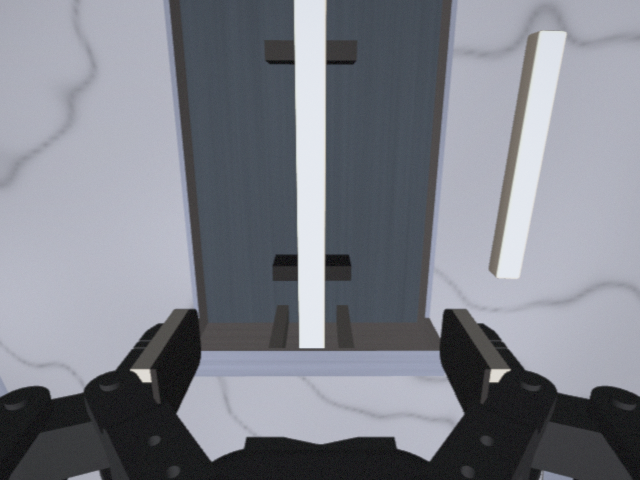

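The wrist view shows the bar vertical at u≈312, with its rests at rows 50 and 268. Yaw is aligned, and the arm is still settling about 2 mm behind the command. I'll descend.

move_arm:
  deltas:
    - [[0,0,0.04,0,-1],[0,0,0.08,0,-1],[0,0,0.1,0,-1],[0,0,0.12,0,-1],[0,0,0.134,0,-1],[0,0,0.134,0,-1],[0,0,0.134,0,-1]]

```text
clock: 1.5
position: [0.4973, -0.0677, 0.0249]
ee_rot: [0.001, 0.771, 0.636, 0.001]
contact_force: [0.8, -0.5, 1.1]
width: 0.0852
gripper_force: 0.0
```

move_arm:
  deltas:
    - [[0,-0.002,0,0,-1],[0,-0.002,0,0,1],[0,-0.002,0,0,1],[0,-0.002,0,0,1],[0,-0.002,0,0,1],[0,-0.002,0,0,1],[0,-0.002,0,0,1],[0,-0.002,0,0,1]]
  squeeze: 30

```text
clock: 2.3
position: [0.4944, -0.0674, 0.0243]
ee_rot: [0.0, 0.771, 0.636, 0.0]
contact_force: [-0.9, -0.3, 3.3]
width: 0.0154
gripper_force: 31.9
```

move_arm:
  deltas:
    - [[0.006,-0.002,0,0,1],[0.012,-0.002,0,0,1],[0.018,-0.002,0,0,1],[0.0225,-0.002,0,0,1],[0.0225,-0.002,0,0,1],[0.0225,-0.002,0,0,1],[0.0225,-0.002,0,0,1],[0.0225,-0.002,0,0,1]]

```text
clock: 3.1
position: [0.497, -0.0494, 0.0243]
ee_rot: [0.001, 0.772, 0.636, 0.001]
contact_force: [2.1, -2.6, 1.3]
width: 0.0156
gripper_force: 31.8
```

```bash
python3 - <<'E'
from h import *
s=manip.get_state();im=manip.get_image("wrist");im2=manip.get_image("side")
cv2.imwrite("pics/p1.png",np.hstack([cv2.resize(im[:,:,::-1][120:480,160:480],(400,450)),cv2.resize(im2[:,:,::-1][200:420,270:450],(368,450))]))
print(s["clock"],s["position"],s["contact_force"])
E
```

```text
3.1 [ 0.49702337 -0.04943739  0.02427164] [ 2.06938371 -2.64147009  1.34505556]
```

View pics/p1.png

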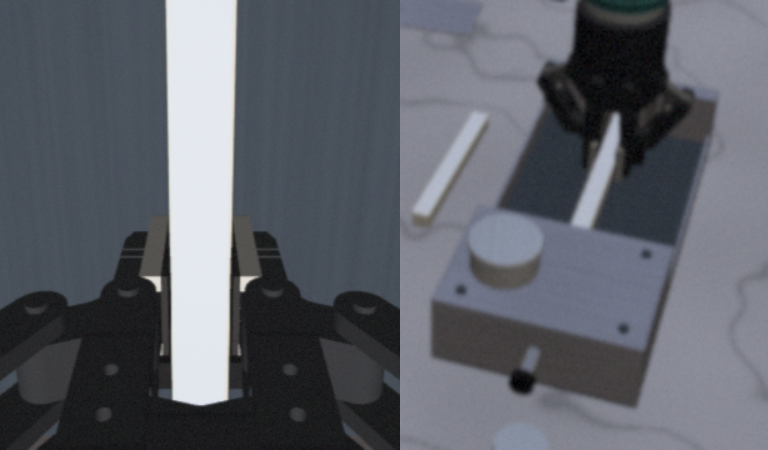

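The side view shows the plunger rod out at the back of the bay and the bar gripped. The bar moved 18 mm. Next is the lift in stages to tip it against the cover edge.

move_arm:
  deltas:
    - [[0,0,-0.007,0,1],[0,0,-0.014,0,1],[0,0,-0.021,0,1],[0,0,-0.026,0,1],[0,0,-0.03,0,1],[0,0,-0.03,0,1]]
  squeeze: 22

```text
clock: 3.8
position: [0.4961, -0.0494, 0.0485]
ee_rot: [0.0, 0.771, 0.636, -0.0]
contact_force: [-0.1, -3.8, -2.4]
width: 0.0155
gripper_force: 31.0
```

move_arm:
  deltas:
    - [[0,0,-0.005,0,1],[0,0,-0.01,0,1],[0,0,-0.015,0,1],[0,0,-0.0185,0,1],[0,0,-0.0185,0,1],[0,0,-0.0185,0,1]]

```text
clock: 4.4
position: [0.4962, -0.0493, 0.063]
ee_rot: [-0.0, 0.772, 0.636, 0.0]
contact_force: [-1.0, -3.5, -3.0]
width: 0.0155
gripper_force: 31.0
```

```bash
python3 - <<'E'
from h import *
s=manip.get_state();im=manip.get_image("scene");im2=manip.get_image("side")
cv2.imwrite("pics/p2.png",np.hstack([cv2.resize(im[:,:,::-1][160:360,300:490],(427,450)),cv2.resize(im2[:,:,::-1][200:420,270:450],(368,450))]))
print(s["clock"],s["position"],s["contact_force"],s["moment"],s["gripper_force"])
E
```

```text
4.4 [ 0.49624871 -0.04930564  0.06300261] [-0.97680657 -3.50231698 -2.96884169] [-0.72315007  0.02225505 -0.13853424] 30.958768129348755
```

View pics/p2.png

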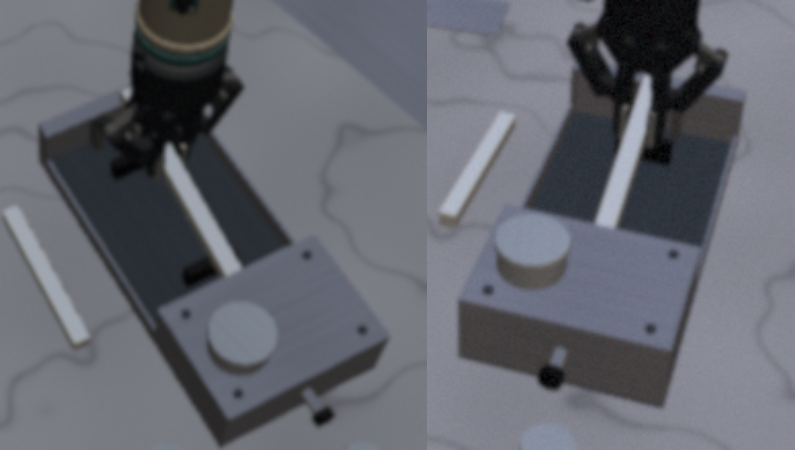

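The views show the bar slanted: its free end is up behind the gripper, its sprung end is still under the cover, and the forces are small (about 4 N). I'll grip harder and draw it out slantwise.

move_arm:
  deltas:
    - [[0,0,0,0,1],[0,0,0,0,1],[-0.012,0,-0.002,0,1],[-0.024,0,-0.0042,0,1],[-0.036,0,-0.0065,0,1],[-0.048,0,-0.009,0,1],[-0.06,0,-0.0115,0,1],[-0.072,0,-0.0138,0,1],[-0.072,0,-0.0138,0,1],[-0.072,0,-0.0138,0,1]]
  squeeze: 80

```text
clock: 5.5
position: [0.4852, -0.1062, 0.074]
ee_rot: [-0.0, 0.772, 0.636, 0.0]
contact_force: [0.2, -0.2, -3.2]
width: 0.0147
gripper_force: 79.7
```

```bash
python3 - <<'E'
from h import *
s=manip.get_state();im=manip.get_image("scene");im2=manip.get_image("side")
cv2.imwrite("pics/p3.png",np.hstack([cv2.resize(im[:,:,::-1][160:360,300:490],(427,450)),cv2.resize(im2[:,:,::-1][200:420,270:450],(368,450))]))
print(s["clock"],s["position"],s["contact_force"],s["moment"],s["gripper_force"])
E
```

```text
5.5 [ 0.48523607 -0.10617536  0.07401821] [ 0.16936459 -0.17669919 -3.24406359] [-0.05393349  0.09735642  0.00765912] 79.68266487121582
```

View pics/p3.png

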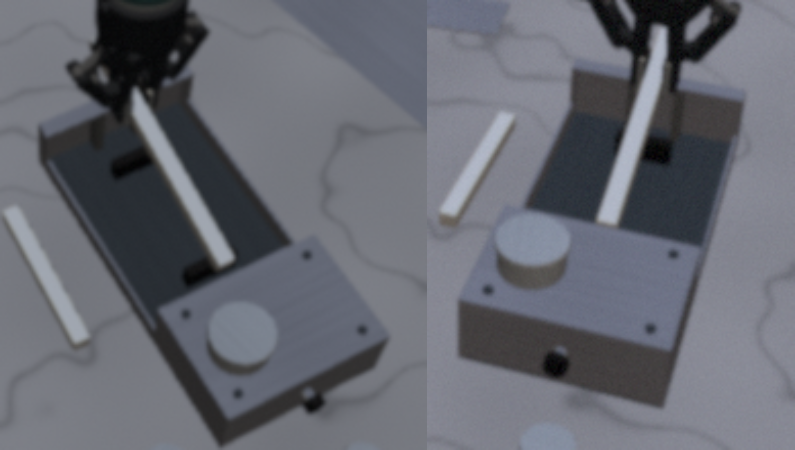

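The bar's sprung end is visible and clear of the cover edge, and the plunger is back out. I'll lift it clear.

move_arm:
  deltas:
    - [[-0.006,0,-0.01,0,1],[-0.009,0,-0.025,0,1],[-0.009,0,-0.045,0,1],[-0.009,0,-0.07,0,1],[0,0,-0.095,0,1],[0.01,0,-0.115,0,1],[0.02,0,-0.125,0,1],[0.02,0,-0.125,0,1],[0.02,0,-0.125,0,1],[0.02,0,-0.125,0,1],[0.02,0,-0.125,0,1]]

```text
clock: 6.7
position: [0.4878, -0.0903, 0.1731]
ee_rot: [-0.001, 0.772, 0.636, -0.001]
contact_force: [-0.2, -0.0, -1.3]
width: 0.0142
gripper_force: 79.7
```

```bash
python3 - <<'E'
from h import *
s=manip.get_state();im=manip.get_image("scene");im2=manip.get_image("side");w=manip.get_image("wrist")
cv2.imwrite("pics/p4.png",np.hstack([im2[:,:,::-1][120:440,240:480],cv2.resize(w[:,:,::-1],(427,320))]))
print(s["clock"],s["position"],s["contact_force"],s["gripper_force"])
# slant: bar width along its length in wrist view -> depth
m=(w.min(2)>190);P=[];p=manip.camera_params("wrist");C=np.array(p["tool_from_camera"])
for v in range(0,330,6):
    u=np.where(m[v,240:400])[0]+240
    if 8<len(u)<150 and u.max()-u.min()<len(u)+3:
        z=p["fx"]*.016/len(u);uc=u.mean()
        P.append((C@[(uc-p["cx"])/p["fx"]*z,(v-p["cy"])/p["fy"]*z,z,1])[:3].tolist()+[len(u),v])
P=np.array(P);print(np.round(P[::6],4));k=np.polyfit(P[:,0],P[:,2],1);print("slope dz_tool/dx",k)
E
```

```text
6.7 [ 0.48780298 -0.09033458  0.173072  ] [-0.20421986 -0.04032007 -1.2547735 ] 79.74831104278564
[[ 1.083e-01  1.400e-03  1.310e-02  5.000e+01  0.000e+00]
 [ 9.770e-02  1.300e-03  1.260e-02  4.900e+01  3.600e+01]
 [ 8.650e-02  1.300e-03  9.100e-03  4.900e+01  7.200e+01]
 [ 7.530e-02  1.300e-03  5.600e-03  4.900e+01  1.080e+02]
 [ 6.410e-02  1.400e-03  2.100e-03  4.900e+01  1.440e+02]
 [ 5.240e-02  1.500e-03  1.400e-03  4.800e+01  1.800e+02]
 [ 4.020e-02  1.400e-03  7.000e-04  4.700e+01  2.160e+02]
 [ 2.850e-02  1.400e-03 -3.000e-03  4.700e+01  2.520e+02]
 [ 1.680e-02  1.400e-03 -6.600e-03  4.700e+01  2.880e+02]
 [-1.500e-03  1.500e-03  1.400e-03  4.300e+01  3.240e+02]]
slope dz_tool/dx [ 0.18578584 -0.00766577]
```

View pics/p4.png

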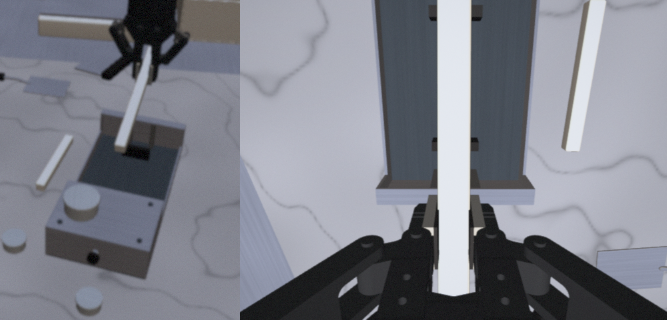

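The bar is held clear, with tin and short bar in place. A cross-check of the slant with the sprung end in both fixed views will confirm the level.

```bash
python3 - <<'E'
from h import *
s=manip.get_state();G=s["position"]+[0,0,.011]
for n in("side","scene"):
    p=manip.camera_params(n);im=manip.get_image(n)
    def pr(X):
        c=np.array(p["R"])@X+p["t"];return np.array([p["fx"]*c[0]/c[2]+p["cx"],p["fy"]*c[1]/c[2]+p["cy"]])
    print(n)
    for a in(.1,.15,.19,.23,.27,.3):
        f=np.array([.1905*np.cos(a),.9817*np.cos(a),-np.sin(a)]);up=np.array([.1905*np.sin(a),.9817*np.sin(a),np.cos(a)])
        print(a,np.round(pr(G+.17*f+.008*up),1),np.round(pr(G+.17*f-.008*up),1))
    m=((im.min(2)>150)).astype(np.uint8)
    k,l,st,_=cv2.connectedComponentsWithStats(m)
    e=pr(G+.12*np.array([.187,.963,-.19])+[0,0,.008]).astype(int);i=l[e[1],e[0]];print(e,st[i]);ys=np.where(l==i)
    j=ys[0]>=ys[0].max()-2;print("lowest px",ys[1][j].mean(),ys[0].max())
    print(im[e[1]:e[1]+70:5,e[0]-(e[1]*0)].min(1))
print(manip.get_state()["qd"],manip.get_state()["position"])
E
```

```text
side
0.1 [360.2 254.3] [359.7 262.4]
0.15 [359.9 258.7] [359.6 266.3]
0.19 [359.7 262.1] [359.5 269.3]
0.23 [359.6 265.2] [359.5 272.1]
0.27 [359.5 268.3] [359.5 274.7]
0.3 [359.5 270.4] [359.6 276.5]
[368 238] [356 167  34  99 841]
lowest px 360.27272727272725 265
[177 176 172 153  89  42  10   5  40  43  46  45  44  45]
scene
0.1 [415.5 249.7] [413.7 254. ]
0.15 [414.6 252.1] [412.6 255.9]
0.19 [413.8 253.8] [411.6 257.3]
0.23 [412.9 255.4] [410.6 258.5]
0.27 [412.  256.8] [409.5 259.6]
0.3 [411.2 257.8] [408.6 260.3]
[398 229] [368 175  47  80 544]
lowest px 410.70588235294116 254
[160 160 111  55  41  41  42  39  42  18   7  90  98  97]
[ 0.00187682 -0.00168699 -0.00124835 -0.00039841 -0.00091929 -0.00047238] [ 0.48823374 -0.0903515   0.17367048]
```

```bash
python3 -c "
from rig import manip
print(manip.sign_off())"
```

```text
the job is handed in; nothing more can be done
None
```

The bar is out and I've handed the job in, though sign-off returned no verdict: it is held still above the bay, tilted about 0.2 rad (limit 0.30), lower end about 0.15 m above the table, plunger back out, with tin, short bar and bench scraper untouched.

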